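# Pop open the orange sample port

### The arm

A 6-joint arm with a two-finger parallel gripper is mounted at the origin on the work surface. World frame = base frame: x ahead of the robot, y to its left, z up, the work surface at z = 0. Lengths are in m, angles in degrees, forces in N, time in s.
With the tool pointing down it reaches from about 0.375 to 0.9 m from the base axis. Payload 3.1 kg.
Tool frame: the origin (TCP) lies at the very end of the fingers, on their centre line; the grasp point (between the pads) lies 19 mm behind it; z points along the fingers, x is the direction in which the jaws open and shut, and the axes are right-handed (so a half turn about z gives the same grasp; the last joint's range is limited). The gripper opens to 87 mm and grips with 3 to 60 N. Pads are 19 mm wide; open, the fingers measure 117 mm over their backs; the gripper's body (75 mm by 190 mm) begins 51 mm behind the grasp point.
Start: joints at [-85.571, 30.224, 82.088, -0, 67.689, -10.227], TCP at [0.158, -0.605, 0.223] pointing down, gripper open.
Joint ranges: [-176.69, 176.69], [-43.24, 126.21], [12.49, 139.97], [-82, 262], [0, 151.66], [-163.58, 163.58]. Speed limits (degrees/s): [159.86, 159.86, 180, 180, 180, 180].

### API

Orientations are given as a 3x3 rotation matrix whose columns are the frame's x, y, z axes.
In Python, from rig import read_state, capture, bot gives the robot as it stands.
- The arm moves only by the shell command python3 -m crank 'ROWS' [OPENING]. ROWS is JSON, a list of rows, each a list of 2 entries, a list of its own where there are three numbers: the shift along the tool's x, y, z in cm, then the turn, a rotation vector about the tool's x, y, z in rad. In form: [[[dx, dy, dz], [wx, wy, wz]], ...]. A call has 1 to 12 rows; each row shifts and turns the commanded pose from where the row before left it, along the tool's axes as they then stand; what a row does not reach is not made up. A row lasts 1/10 s, in which the tool goes at most 50 mm and 8.59 degrees, less where a joint would pass 70% of its speed; a pose out of reach is approached as far as the arm can. A call with a gripper value outside its range is refused whole. OPENING is the closure, from -1 (fully open) to 1 (shut), set as the call begins (- or left out, the last holds). The fingers move at their own pace and stop on an object; the grip force is fixed at half the most. Time passes only in rows, so rows that do not move let the fingers close. It gives the time, the measured TCP pose, the force and the opening at its end, in the units of the state.
- read_state(): the state, without advancing time (a new reading comes with each control period).
- capture(name): name is "side" or "top"; returns a dict with "pixels" (480x640x3 uint8, red, green, blue), "camera_matrix" (3x3 intrinsics, pixels), "R" (3x3) and "t" (3): a world point X has camera coordinates R X + t. Camera axes: x right, y down, z forward; pixel columns grow to the right and rows downward; lengths in m; the calibration is good to about 2 mm. A picture is of the moment at which its call begins. There is no depth.
- bot.hand_in(): hands the job in, once; it reports no verdict.
The state is a dict: "time_s": time; "joint_positions": joint angles; "qvel": joint speeds; "tau": joint torques, N m; "position": TCP position; "tcp_rot": TCP orientation; "force": force on the tool from outside, world axes, zero at the start; "moment": the same for the moment, N m; "opening": opening from 0.0 (shut) to 1.0 (fully open).
Only numpy, scipy, OpenCV 4.12 (cv2) and the standard library are available. Lean on these libraries where they do the work, as an engineer would, in place of code of your own. Each camera call takes 0.05 s, during which the arm holds its last target.

### The job

On the wafer inspection bench, press the orange dot on the sample port's hatch down once, all the way, with the fingertips, then let go so that the hatch pops up, and keep clear of it for a couple of seconds to see that it stays open. Do not push the popped hatch shut again, do not press the hatch of the blue port, and leave the other things on the bench where they are: nothing is to be picked up.

Things in the scene. Friction and masses are not known exactly. Their poses are not given: they have to be found in the camera images.
- orange_port: Port to open: white box fixed to the bench, 170 mm (x) by 140 mm (y), 80 mm high, orange stripe on the front. Origin: centre of underside, z up; front faces -x, to the robot. Grey hatch in the top: 125 mm in x, 110 mm in y, 7 mm thick, upper face 88 mm above the bench; hinge line along y at x = +60 mm, 83 mm up; free edge at x = -65 mm.
- orange_dot (a point): Centre of the upper face of the orange press dot, a disc 26 mm in diameter raised 4 mm on the hatch, 95 mm from the hinge line and 30 mm from the free edge; 92 mm above the bench when shut. It moves with the hatch. Its z axis is the hatch's upward normal. The press must be on this dot (the solid called orange_hatch_c1).
- orange_hatch (a joint): Hatch angle, rad. About 0 to 0.01: shut, latched (start). Negative: pressed in, firm stop at -0.075 (dot 7 mm lower). Positive: open; a spring lifts it to a stop at 0.65 in about 1.3 s (dot 57 mm higher), following a slow finger. Pressing takes 3 to 4 N, more than 6 N only at the stop. Pressed to the stop and let go, it pops open; pushed back down, it can latch shut again.
- orange_catch (a joint): Hidden latch pin inside the orange port, sideways position in m: about 0 while latched, up to about +0.01 as the latch lets go, back near 0 when the hatch is open; below -0.0025 only if the open hatch is pushed back shut.
- blue_port: A second port box of the same shape and size, with a blue dot and stripe; stays shut. Same frame.
- blue_hatch (a joint): Angle of the blue port's hatch, rad; same meaning as the orange one. About 0 to 0.01 at the start; stays shut.
- objective: Loose microscope objective standing upright, black barrel with steel foot ring, 36 mm in diameter, 55 mm tall, 200 g; origin at the centre of its underside. Stands between the robot and the ports; not to be moved.
- long_objective: Loose longer objective standing upright, 36 mm in diameter, 72 mm tall; origin at the centre of its underside. Not to be moved.
- tweezers: Loose steel tweezers lying flat, 120 mm long, 6 mm high; origin at mid-length on the underside. Not to be moved.
- wafer_case: Loose flat round white wafer case, 120 mm in diameter, 22 mm high; origin at the centre of its underside. Not to be moved.
- rinse_bottle: Loose closed white bottle, 60 mm in diameter, 150 mm tall; origin at the centre of its underside. Not to be moved.
- gauge_block: Loose brass block 35 by 60 by 30 mm; origin at the centre of its underside. Not to be moved.
- screwdriver: Loose screwdriver lying on the bench, 160 mm long. Not to be moved.
- chip_tray: White chip tray fixed to the bench, 160 mm (x) by 130 mm (y), 40 mm high, with four open pockets; origin at the centre of its underside. Only an obstacle.

How it is judged (in metres and radians):
On the way, in this order (a step that is already met when the one before it is completed fails the run):
1. the fingertips, on the orange dot, press the orange port's hatch in, past its latch (value of joint orange_hatch below -0.055 rad and contact force between the fingers and orange_hatch_c1 above 0.5 N), for 0.05 s.
2. the hatch has popped up and stands open for 1.5 s with nothing touching it (value of joint orange_hatch above 0.45 rad and contact force between each of the arm, the fingers and orange_hatch below 0.1 N), for 1.5 s.
At the end, for the whole second after the job is handed in: The orange port's hatch stands open at more than 0.45 rad, at rest (slower than 0.1 rad/s), after standing free for 1.5 s; the blue port's hatch is still shut (within 0.05 rad); every loose thing is within 15 mm of where it was (value of joint orange_hatch above 0.45 rad and velocity of joint orange_hatch between -0.1 and 0.1 rad/s and value of joint blue_hatch between -0.02 and 0.05 rad); the robot touches nothing.
It fails at once if the popped hatch is pushed back shut (pressed a second time) (value of joint orange_catch below -0.0025 m).
It fails at once if the blue port's hatch is pressed or opened (value of joint blue_hatch below -0.035 rad or value of joint blue_hatch above 0.05 rad).
It fails at once if a loose thing is lifted or moved more than 15 mm (distance of any of objective, long_objective, tweezers, wafer_case, rinse_bottle, gauge_block, screwdriver from where it was at the start of the episode above 0.015 m).
It also fails if it takes over 35 s, if anything falls off the work surface, if the arm or the gripper's body presses on something with over 40 N, if the wrist force passes 120 N, or if a joint passes its speed limit or range.

## Working session

There is one attempt and no reset: what is moved stays moved. The work goes in short steps, Python scripts to look and compute and a shell command to move; the robot and the scene stay as the last step left them, time stands still between calls to the robot, and variables do not carry over. Pictures are saved under pics/ and viewed, and the job is handed in when it is done.

```bash
mkdir -p pics; python3 - <<'E'
from rig import read_state, capture, bot
import cv2
s=read_state()
print({k:s[k] for k in ("time_s","position","tcp_rot","force","opening")})
for n in("side","top"):
    c=capture(n); cv2.imwrite(f"pics/{n}0.png",c["pixels"][:,:,::-1]); print(n,c["camera_matrix"],c["R"],c["t"])
E
```

```text
{'time_s': 0.0, 'position': array([ 0.15808318, -0.60391897,  0.2215908 ]), 'tcp_rot': array([[ 2.52935625e-01, -9.67483098e-01, -1.54552601e-04],
       [-9.67480834e-01, -2.52935373e-01,  2.12913495e-03],
       [-2.09899390e-03, -3.89007400e-04, -9.99997721e-01]]), 'force': array([ 0.21566725, -0.16792679,  0.97252554]), 'opening': 0.9996217577665442}
side [[450.37237224   0.         316.57854608]
 [  0.         450.37237224 247.20811891]
 [  0.           0.           1.        ]] [[-0.9706284  -0.24048871 -0.00675911]
 [-0.14359872  0.60165775 -0.78574001]
 [ 0.19302827 -0.76169097 -0.61851997]] [0.52189228 0.1755673  1.08376832]
top [[522.72279637   0.         312.63735553]
 [  0.         522.72279637 243.56594822]
 [  0.           0.           1.        ]] [[ 0.00214677 -0.99990548  0.01358012]
 [-0.99808865 -0.0029812  -0.06172648]
 [ 0.06176113 -0.01342166 -0.99800071]] [-0.02426868  0.54645483  1.60820398]
```

View pics/side0.png

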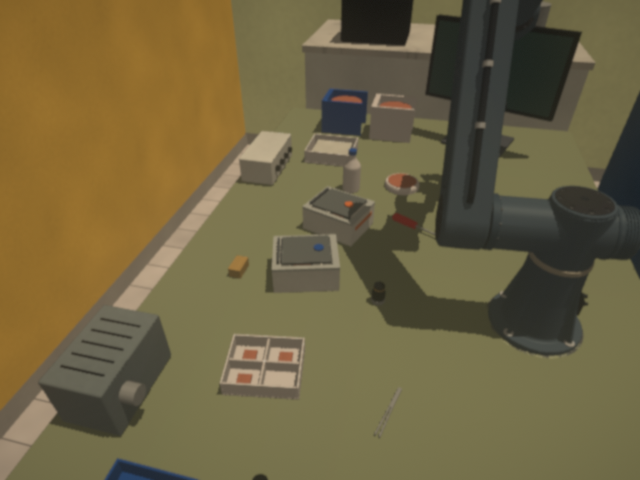

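View pics/top0.png

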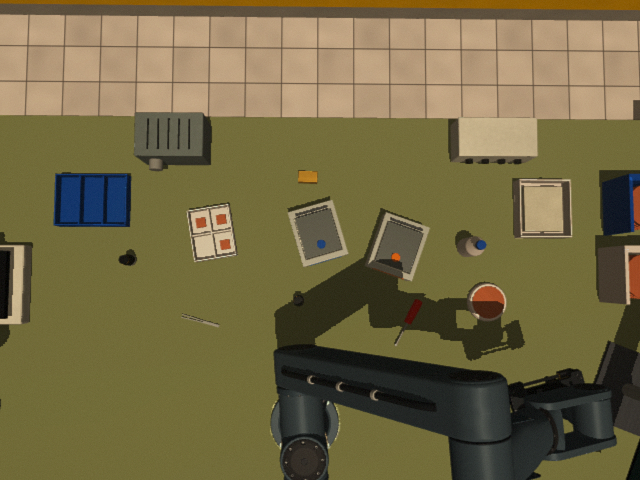

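The top view shows the orange dot near (396,258) and the blue dot near (321,244). In the side view they are near (349,204) and (319,248). The bottle stands right of the orange port in the top view, at (471,245).

```bash
cat > h.py <<'E'
import cv2, numpy as np
from rig import read_state, capture
def ray(c,u,v):
    K,R,t=c["camera_matrix"],np.array(c["R"]),np.array(c["t"])
    d=R.T@np.linalg.inv(K)@[u,v,1]; return -R.T@t,d
def plane(c,u,v,z):
    o,d=ray(c,u,v); return o+d*(z-o[2])/d[2]
def two(a,b):
    (o1,d1),(o2,d2)=a,b
    s=np.linalg.lstsq(np.c_[d1,-d2],o2-o1,rcond=None)[0]
    p,q=o1+d1*s[0],o2+d2*s[1]; return (p+q)/2,np.linalg.norm(p-q)
def blobs(c,box,lo,hi):
    x0,y0,x1,y1=box
    h=cv2.cvtColor(c["pixels"][y0:y1,x0:x1],cv2.COLOR_RGB2HSV)
    n,l,s,ce=cv2.connectedComponentsWithStats(cv2.inRange(h,lo,hi))
    return [(int(s[i,4]),ce[i]+[x0,y0]) for i in range(1,n) if s[i,4]>8]
E
python3 - <<'E'
from h import *
t=capture("top"); s=capture("side")
bt=blobs(t,(375,240,420,272),(5,150,120),(22,255,255)); bs=blobs(s,(335,192,362,216),(0,150,100),(22,255,255))
print(bt,bs)
a,b=max(bt,key=lambda x:x[0])[1],max(bs,key=lambda x:x[0])[1]
print(plane(t,*a,.092),plane(s,*b,.092),two(ray(t,*a),ray(s,*b)))
b2=blobs(t,(305,225,340,260),(95,120,60),(130,255,255));print(b2,[plane(t,*q[1],.092) for q in b2])
for u,v in [(383,209),(430,228),(412,280),(366,263)]: print("corner",plane(t,u,v,.08))
print("bottle",plane(t,481,244,.15),plane(t,300,299,.055))
for n,c,bx in(("t",t,(360,200,440,290)),("s",s,(290,170,390,250))):
    x0,y0,x1,y1=bx; cv2.imwrite(f"pics/{n}crop.png",cv2.resize(c["pixels"][y0:y1,x0:x1,::-1],None,fx=6,fy=6))
E
```

```text
[(55, array([395.32727273, 256.29090909]))] [(31, array([348.5483871 , 203.74193548]))]
[ 0.50477715 -0.2673388   0.092     ] [ 0.50543835 -0.26360029  0.092     ] (array([ 0.50548644, -0.26769087,  0.08940094]), np.float64(0.0012362478916056673))
[(53, array([320.67924528, 243.64150943]))] [array([ 0.54172357, -0.04571389,  0.092     ])]
corner [ 0.6473664  -0.23334801  0.08      ]
corner [ 0.59050981 -0.37441766  0.08      ]
corner [ 0.43460076 -0.31871638  0.08      ]
corner [ 0.48495829 -0.1814891   0.08      ]
bottle [ 0.53848263 -0.5037792   0.15      ] [0.3765624  0.01539828 0.055     ]
```

View pics/tcrop.png

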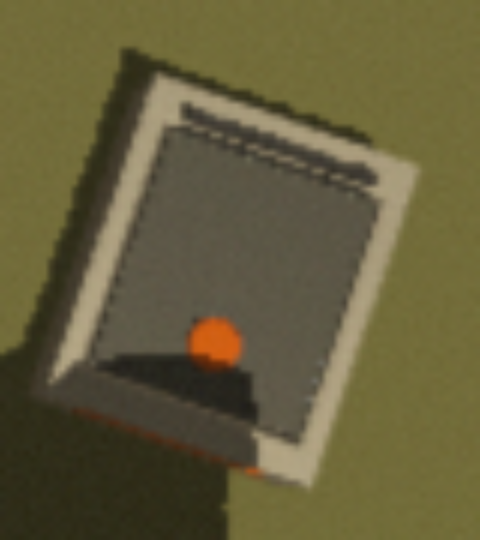

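View pics/scrop.png

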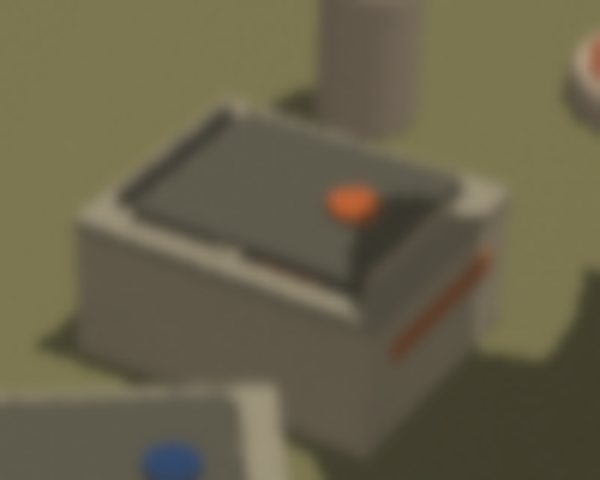

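The visible part of the dot is shadowed along one edge. After correcting the outline, its centre is at about (0.503, -0.267) and the port's yaw is about -18°. I'll travel at the present height with the fingers closed.

```bash
python3 -m crank '[[[-1,-1.8,0],[0,0,0]],[[-2,-3.5,0],[0,0,0]],[[-2.1,-3.7,0],[0,0,0]],[[-2.1,-3.7,0],[0,0,0]],[[-2.1,-3.7,0],[0,0,0]],[[-2.1,-3.7,0],[0,0,0]],[[-2.1,-3.7,0],[0,0,0]],[[-2.1,-3.7,0],[0,0,0]],[[-2.1,-3.7,0],[0,0,0]],[[-2.1,-3.7,0],[0,0,0]],[[-2,-3.5,0],[0,0,0]],[[-1,-1.8,0],[0,0,0]]]' 1; python3 -m crank '[[[0,0,0],[0,0,0]],[[0,0,0],[0,0,0]],[[0,0,0],[0,0,0]]]'; python3 - <<'E'
from h import *
s=read_state(); print(s["position"],s["tcp_rot"],s["force"],s["opening"])
d=np.array([.503,-.267,.12])-s["position"]; print("tool cm",100*s["tcp_rot"].T@d)
for n in("side","top"):
    c=capture(n); cv2.imwrite(f"pics/{n}1.png",c["pixels"][120:360,200:520,::-1].repeat(2,0).repeat(2,1))
E
```

```text
time_s: 1.4
position: [0.4911, -0.2781, 0.2226]
tcp_rot: [[0.256, -0.967, 0.0], [-0.967, -0.256, 0.002], [-0.001, -0.001, -1.0]]
force: [-1.0, 0.2, -1.0]
opening: 0.029
time_s: 1.7
position: [0.4887, -0.2824, 0.2225]
tcp_rot: [[0.253, -0.968, -0.001], [-0.968, -0.253, 0.0], [-0.0, 0.001, -1.0]]
force: [-0.6, -0.2, 0.9]
opening: 0.002
[ 0.48870342 -0.28236962  0.22250928] [[ 2.52565986e-01 -9.67579492e-01 -5.91259826e-04]
 [-9.67579639e-01 -2.52566091e-01  1.08799766e-04]
 [-2.54604606e-04  5.44611849e-04 -9.99999819e-01]] [-0.62694991 -0.16379946  0.85154005] 0.0015894820469918726
tool cm [-1.12344005 -1.77707533 10.25024777]
```

View pics/side1.png

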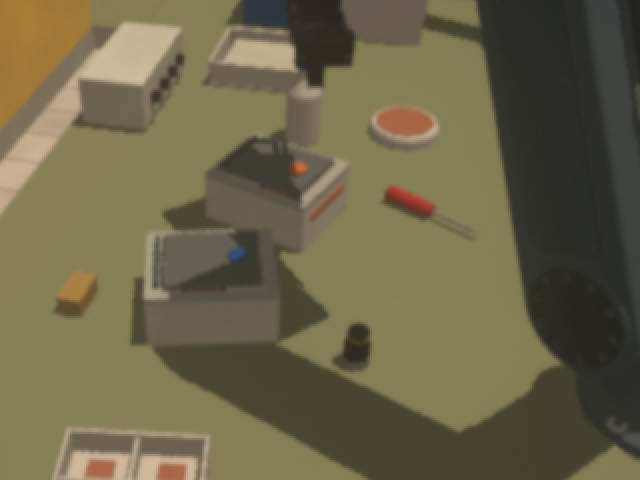

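View pics/top1.png

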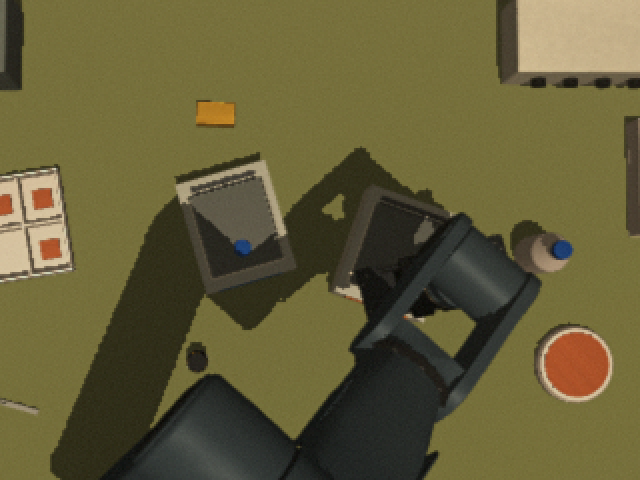

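The side view shows the closed fingertips above the bottle's image position, and the dot is visible at crop (299,168). The top view shows the wrist hiding the dot, and everything else where it was. Next is descending to 30 mm above the dot.

```bash
python3 -m crank '[[[-0.4,-0.6,1],[0,0,0]],[[-0.4,-0.6,2],[0,0,0]],[[-0.3,-0.6,2],[0,0,0]],[[0,0,2],[0,0,0]],[[0,0,2],[0,0,0]],[[0,0,1.2],[0,0,0]],[[0,0,0],[0,0,0]],[[0,0,0],[0,0,0]],[[0,0,0],[0,0,0]]]'; python3 - <<'E'
from h import *
s=read_state(); print(s["position"],s["force"])
d=np.array([.503,-.267,.092])-s["position"]; print("tool cm",100*s["tcp_rot"].T@d)
c=capture("side"); im=c["pixels"][150:250,280:400,::-1]; cv2.imwrite("pics/side2.png",cv2.resize(im,None,fx=6,fy=6))
# where TCP projects
X=c["R"]@s["position"]+c["t"]; p=c["camera_matrix"]@X; print(p[:2]/p[2], (p[:2]/p[2]-[280,150])*6)
E
```

```text
time_s: 2.7
position: [0.5046, -0.2677, 0.1215]
tcp_rot: [[0.253, -0.968, 0.002], [-0.968, -0.253, -0.001], [0.002, -0.001, -1.0]]
force: [-0.9, -0.6, 0.6]
opening: 0.009
[ 0.50462009 -0.26774799  0.12145257] [-0.92833186 -0.56317643  0.56134249]
tool cm [-0.11803821  0.1415014   2.94489819]
[349.46726223 194.46335066] [416.8035734  266.78010393]
```

View pics/side2.png

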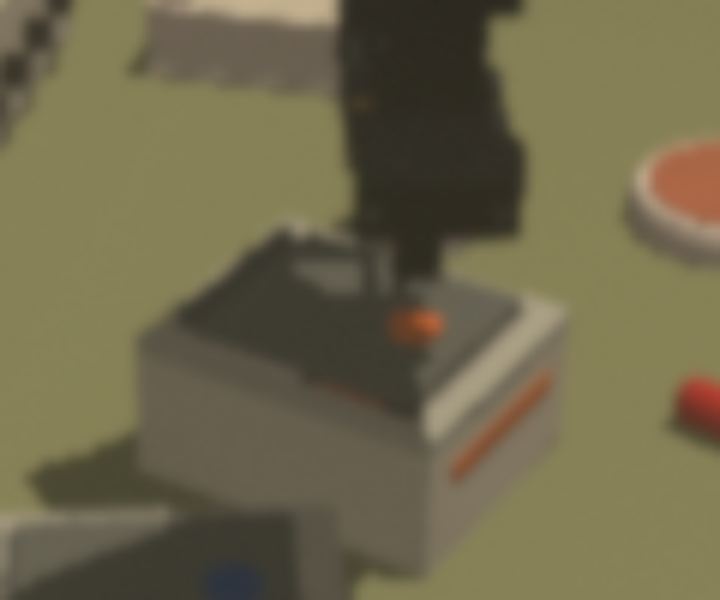

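The fingertips hang directly above the dot, at crop (415,280), with the dot at (415,325). Pressing in now.

```bash
python3 -m crank '[[[-0.1,0.1,1],[0,0,0]],[[0,0,1],[0,0,0]],[[0,0,0.6],[0,0,0]],[[0,0,0.3],[0,0,0]],[[0,0,0.3],[0,0,0]],[[0,0,0.3],[0,0,0]],[[0,0,0.2],[0,0,0]],[[0,0,0],[0,0,0]],[[0,0,0],[0,0,0]]]'; python3 - <<'E'
from h import *
s=read_state(); print(s["position"],s["force"],s["moment"])
E
```

```text
time_s: 3.65
position: [0.5019, -0.2659, 0.0849]
tcp_rot: [[0.253, -0.967, -0.001], [-0.967, -0.253, 0.001], [-0.001, 0.001, -1.0]]
force: [-6.1, 2.3, 13.5]
opening: 0.006
[ 0.50193154 -0.26589644  0.08491273] [-6.08353004  2.25378733 13.4964406 ] [0.49064943 0.86640411 0.00317293]
```

The force is 13.5 N at z = 0.085, so the hatch is at the stop (only there does it pass 6 N). Releasing straight up.

```bash
python3 -m crank '[[[0,0,-1],[0,0,0]],[[0,0,-2],[0,0,0]],[[0,0,-3],[0,0,0]],[[0,0,-3.5],[0,0,0]],[[0,0,-3.5],[0,0,0]],[[0,0,-3.5],[0,0,0]],[[0,0,-2],[0,0,0]],[[0,0,-1],[0,0,0]],[[0,0,0],[0,0,0]],[[0,0,0],[0,0,0]],[[0,0,0],[0,0,0]],[[0,0,0],[0,0,0]]]'; python3 -m crank '[[[0,0,0],[0,0,0]],[[0,0,0],[0,0,0]],[[0,0,0],[0,0,0]],[[0,0,0],[0,0,0]],[[0,0,0],[0,0,0]],[[0,0,0],[0,0,0]]]'; python3 - <<'E'
from h import *
s=read_state(); print(s["position"],s["force"])
c=capture("side"); cv2.imwrite("pics/side3.png",cv2.resize(c["pixels"][110:270,260:420,::-1],None,fx=3.7,fy=3.7))
E
```

```text
time_s: 4.85
position: [0.5023, -0.266, 0.277]
tcp_rot: [[0.253, -0.967, -0.002], [-0.967, -0.253, 0.002], [-0.002, 0.002, -1.0]]
force: [-0.1, -1.2, -0.0]
opening: 0.004
time_s: 5.45
position: [0.5028, -0.2664, 0.2786]
tcp_rot: [[0.253, -0.967, 0.0], [-0.967, -0.253, -0.0], [0.0, -0.0, -1.0]]
force: [-0.2, 0.2, -0.2]
opening: 0.004
[ 0.50281694 -0.26642455  0.27863499] [-0.24143223  0.21561758 -0.20688464]
```

View pics/side3.png

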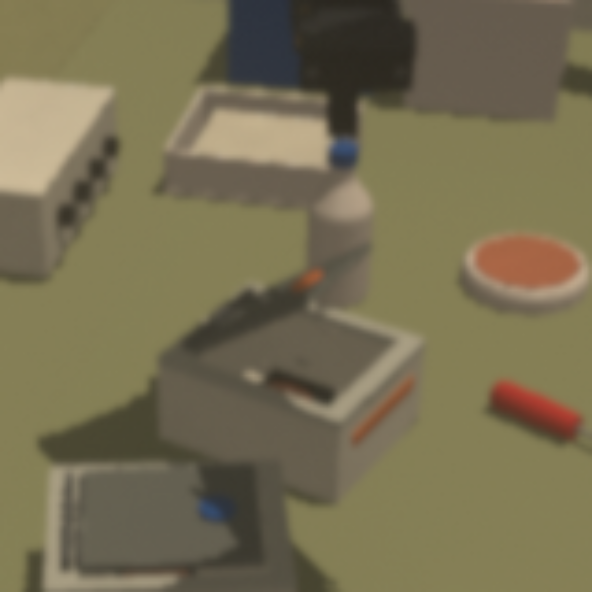

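The hatch stands open, with its dot at crop (309,280), well clear of the fingertips at (343,130). The blue hatch is shut. I'll wait 2.4 s and check again.

```bash
Z='x'; python3 -m crank '[[[0,0,0],[0,0,0]],[[0,0,0],[0,0,0]],[[0,0,0],[0,0,0]],[[0,0,0],[0,0,0]],[[0,0,0],[0,0,0]],[[0,0,0],[0,0,0]],[[0,0,0],[0,0,0]],[[0,0,0],[0,0,0]],[[0,0,0],[0,0,0]],[[0,0,0],[0,0,0]],[[0,0,0],[0,0,0]],[[0,0,0],[0,0,0]]]' >/dev/null; python3 -m crank '[[[0,0,0],[0,0,0]],[[0,0,0],[0,0,0]],[[0,0,0],[0,0,0]],[[0,0,0],[0,0,0]],[[0,0,0],[0,0,0]],[[0,0,0],[0,0,0]],[[0,0,0],[0,0,0]],[[0,0,0],[0,0,0]],[[0,0,0],[0,0,0]],[[0,0,0],[0,0,0]],[[0,0,0],[0,0,0]],[[0,0,0],[0,0,0]]]'; python3 - <<'E'
from h import *
c=capture("side"); cv2.imwrite("pics/side4.png",c["pixels"][:,:,::-1])
b=blobs(c,(320,170,362,200),(0,150,100),(22,255,255)); print(b)
# hatch angle: dot lies in vertical plane containing port x axis (yaw -17.8) through hinge
y=np.radians(-17.8); e=np.array([np.cos(y),np.sin(y),0]); n=np.array([-e[1],e[0],0]); p=np.array([.503,-.267,.092])
o,d=ray(c,*max(b,key=lambda q:q[0])[1]); X=o+d*(n@(p-o))/(n@d); print("dot",X,"rise mm",1e3*(X[2]-.092), "expected open", 57)
E
```

```text
time_s: 7.9
position: [0.5028, -0.2664, 0.2785]
tcp_rot: [[0.253, -0.967, -0.0], [-0.967, -0.253, 0.0], [-0.0, 0.0, -1.0]]
force: [-0.1, 0.1, -0.3]
opening: 0.007
[]Traceback (most recent call last):
  File "<stdin>", line 6, in <module>
ValueError: max() iterable argument is empty
```

View pics/side4.png

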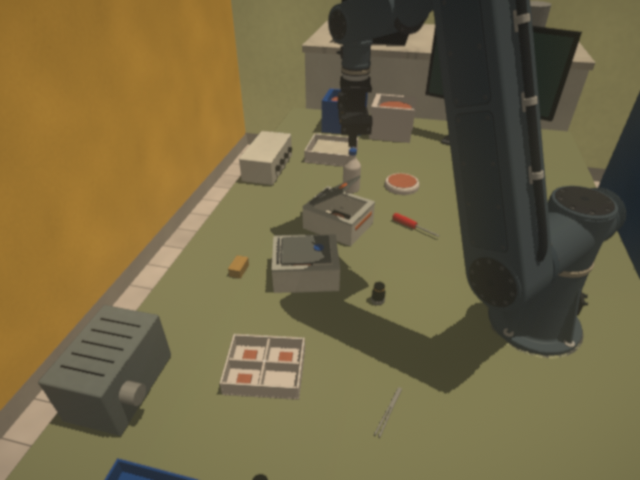

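The hatch is now fully up and seen nearly edge-on, so the colour mask found no dot. A thin orange edge shows near (344,187). I'll measure from that.

```bash
python3 - <<'E'
from h import *
c=capture("side"); cv2.imwrite("pics/side5.png",cv2.resize(c["pixels"][160:250,290:390,::-1],None,fx=6,fy=6))
y=np.radians(-17.8); e=np.array([np.cos(y),np.sin(y),0]); n=np.array([-e[1],e[0],0]); p=np.array([.503,-.267,.092])
b=blobs(c,(335,178,352,194),(0,80,60),(22,255,255)); print(b)
h=p+.095*e; h[2]=.083
for u,v in [q[1] for q in b]+[(344,187)]:
    o,d=ray(c,u,v); X=o+d*(n@(p-o))/(n@d); print(X,"angle",np.arctan2(X[2]-h[2],(h-X)@e)-np.arctan2(.009,.095))
E
```

```text
[(51, array([342.54901961, 185.2745098 ]))]
[ 0.52722041 -0.27477632  0.1450971 ] angle 0.6343062606002374
[ 0.52250778 -0.27326326  0.14084951] angle 0.5657195639846281
```

View pics/side5.png

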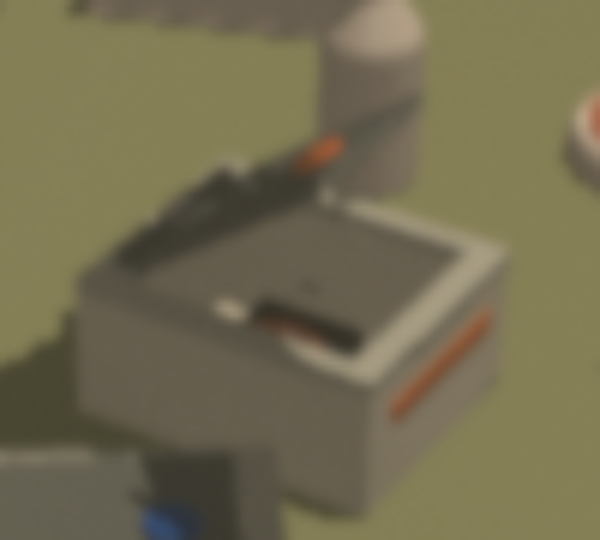

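The dot at crop (319,153) puts the hatch at about 0.57 to 0.63 rad. That is close to the 0.65 stop and well above 0.45. The dot hasn't moved since the first open picture, so the hatch has been standing for more than 2 s.

```bash
python3 -c "
from rig import bot; print(bot.hand_in())"
```

```text
the job is handed in; nothing more can be done
None
```

The orange hatch is open, and I handed the job in about 8 s into the 35 s limit. The hand-in gives no verdict.

- **Press:** I pressed the orange dot once with the closed fingertips. They reached z = 0.085 m with 13.5 N, which means the hatch was at its stop. I then lifted straight up to z = 0.28 m.
- **Hatch open:** The hatch popped up and stayed in the same place for more than 2 s with nothing touching it. The side camera puts it at about 0.63 rad from the dot's colour blob, or 0.57 rad from a point picked by eye. Both are above the required 0.45 rad.
- **Other things:** In the side view, the blue hatch is shut and the loose items look unmoved. I judged that by eye and did not measure it. I did not look again with the top camera after the press.
- **Failed check:** My first colour mask for the open dot found nothing because the dot is seen nearly edge-on. A looser mask found it.

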